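Drain the washed tumbler: onto the peg, then wedge the drip tray up

ROBOT

A 6-joint arm with a two-finger parallel gripper is mounted at the origin on the work surface. World frame = base frame: x ahead of the robot, y to its left, z up, the work surface at z = 0. Lengths are in m, angles in rad, forces in N, time in s.
With the tool pointing down it reaches from about 0.275 to 0.975 m from the base axis. Payload 8.4 kg.
Tool frame: the origin (TCP) lies on the centre line of the jaws, within the pads' length; the fingertips stand manip.nose_length ahead of it and the grasp point (between the pads) lies 6 mm ahead of it (manip.nose_length is the distance from the TCP to the fingertips, in m); z points along the fingers, y is the direction in which the jaws open and shut (so a half turn about z gives the same grasp; the last joint's range is limited). The gripper opens to 92 mm and grips with 3 to 60 N. Pads are 20 mm wide; open, the fingers measure 128 mm over their backs; the gripper's body (75 mm by 189 mm) begins 69 mm behind the grasp point.
Start: joints at [1.336, 0.353, 1.633, -0, 1.155, -0.002], TCP at [0.144, 0.608, 0.24] pointing down, gripper open.
Joint ranges: [-2.63, 2.63], [-0.92, 2.1], [0.06, 2.66], [-1.3, 4.44], [0, 2.69], [-3.02, 3.02]. Speed limits (rad/s): [2.22, 2.22, 2.79, 3.14, 3.14, 3.14].

INTERFACE

Orientations are given as a unit quaternion [w, x, y, z].
In Python, from bench import manip, imaging gives the robot as it stands.
- The arm moves only by the shell command python3 -m crank 'ROWS'. ROWS is text: rows parted by semicolons, each of 7 numbers parted by spaces: the shift along the world's x, y, z in cm, then the turn, a rotation vector about the world's x, y, z in rad, then the finger opening in cm, from 0 to 9.19. A call has 1 to 8 rows; each row shifts and turns the commanded pose from where the row before left it; what a row does not reach is not made up. A row lasts 1/12 s, in which the tool goes at most 41.7 mm and 7.16 degrees, less where a joint would pass 70% of its speed; a pose out of reach is approached as far as the arm can. A call is refused whole if a number of a shift passes 4.17 or a number of a turn 0.125, either way. A call with a gripper value outside its range is refused whole. The fingers move at their own pace and stop on an object; the grip force is fixed at half the most. Time passes only in rows, so rows that do not move let the fingers close. It gives the time, the measured TCP pose, the force and the opening at its end, in the units of the state.
- manip.observe(): the state, without advancing time (a new reading comes with each control period).
- imaging.snapshot(name): name is "scene" or "top" or "wrist"; returns the picture (480x640x3 uint8, red, green, blue); there is no depth.
- imaging.camera_params(name): a dict with "camera_matrix" (3x3 intrinsics, pixels), "D" ([k1, k2, p1, p2, k3] as OpenCV has them; the pictures are not rectified), "R" (3x3) and "t" (3): a world point X has camera coordinates R X + t. Camera axes: x right, y down, z forward; pixel columns grow to the right and rows downward; lengths in m; the calibration is good to about 2 mm. A picture is of the moment at which its call begins: read the wrist's pose just before it. camera_params takes no time and is no camera call; for the wrist camera it gives the pose at the moment of the call.
- manip.close_job(): hands the job in, once; it reports no verdict.
The state is a dict: "t": time; "qpos": joint angles; "dq": joint speeds; "joint_torque": joint torques, N m; "ee_pos": TCP position; "tool_rot": TCP orientation; "ft_force": force on the tool from outside, world axes, zero at the start; "moment": the same for the moment, N m; "opening": finger opening in m.
Only numpy, scipy, OpenCV 4.12 (cv2) and the standard library are available. Lean on these libraries where they do the work, as an engineer would, in place of code of your own. Each camera call takes 0.05 s, during which the arm holds its last target. There are 200 camera calls.

TASK

Take the blue tumbler out of its sloping rest, turn it mouth down and lower it over the green peg of the drip tray until its rim stands on the tray, and let it go (do not drop it). Then take the orange wedge, which has a black grip, and, keeping it flat on the counter, push it tip first under the middle of the tray's blue front lip until the tray has just lifted off its base, about half a centimetre at the lip and no more than one. Finish there, still holding the wedge with the tray resting on it, touching neither tray nor tumbler, and leave the two lidded food tubs beside the drainer where they are.

Things in the scene. Friction and masses are not known exactly. Their poses are not given: they have to be found in the camera images.
- cup: blue plastic tumbler, a plain straight cylinder 58 mm in outer diameter (52 inside) and 95 mm tall with a 4 mm bottom, 120 g; at the start it lies in the sloping rest with its axis sunk 40 degrees below level, mouth low. Origin: centre of the outside of its closed bottom; its z axis points from the bottom to the mouth
- cup_rim (a point): centre of the tumbler's mouth, 95 mm from the bottom
- cradle: fixed sloping rest: two steel rails (44 mm wide overall) on a wooden foot 130 x 50 x 8 mm; a cross bar at the low end stops the tumbler's rim. Origin: centre of the foot's underside; its -x is the level direction the tumbler's mouth faces, z up. The tumbler's middle is 73 mm above the origin, its sides free for fingers; lift it straight up
- drainer: whole drainer, fixed: steel base frame 205 x 190 mm (runners at y = +-88 mm, 14 mm rubber feet at the front corners, open in the middle) carrying the white drip tray, 200 x 190 mm. Origin: on the counter under the base's middle; x from the tray's front lip (x = -100 mm) to its hinge (x = +100 mm, 20 mm high), z up. Tray top 26 mm above the counter
- tray (a joint): hinge of the drip tray in rad: 0 = front lip down on the base's feet, grows as the front lip rises; 0.01 rad lifts the lip by 2 mm. The tray weighs 0.8 kg and falls back by its weight
- peg_foot (a point): centre of the foot of the green drying peg, on the tray's top, in the middle of the tray (100 mm from lip and hinge). The peg stands at right angles to the tray, 28 mm in diameter, 60 mm high, tapering to 12 mm over its upper 18 mm
- lip (a point): middle of the underside of the tray's front lip, a blue round bar 12 mm in diameter and 188 mm long; with the tray down this is 14 mm above the counter, and the space under it is open between the feet (150 mm wide)
- wedge: loose orange wedge 130 x 44 mm, 120 g. Origin: centre of its underside; x to the thin tip (x = +65 mm, 3 mm thick). The top rises straight to 28 mm at x = -25 mm (slope 25 in 90), then level to the back (x = -65 mm). A black grip 28 (x) by 22 mm (y), centred at x = -45 mm, stands on it from 28 to 72 mm above the counter
- wedge_tip (a point): middle of the wedge's tip, on its underside
- wedge_grip (a point): centre of the wedge's black grip, 52 mm above its underside; pinch it from above across its 22 mm width (wedge y)
- tub_orange: bystander: white food tub with orange lid, 108 x 84 x 60 mm, origin centre of underside
- tub_yellow: bystander: white food tub with yellow lid, 108 x 84 x 60 mm, origin centre of underside

How it is judged:
By the outcome, as a careful person would: the job done as asked, in the order asked, and still so for the second after the job is handed in, while the arm keeps its last pose, push and grip.
It also fails if it takes over 59 s, if anything falls off the work surface, if the arm or the gripper's body presses on something with over 40 N, if the wrist force passes 120 N, or if a joint passes its speed limit or range.

## Working session

There is one attempt and no reset: what is moved stays moved. The work goes in short steps, Python scripts to look and compute and a shell command to move; the robot and the scene stay as the last step left them, time stands still between calls to the robot, and variables do not carry over. Pictures are saved under pics/ and viewed, about 8 in all and at most 12, crops included, and the job is handed in when it is done.

```bash
ls; mkdir -p pics; python3 - <<'E'
from bench import manip, imaging
import cv2, numpy as np
print(manip.observe(), manip.nose_length)
a=[]
for n in ("scene","top"):
    im=imaging.snapshot(n); cv2.imwrite(f"pics/{n}0.png",im[:,:,::-1]); p=imaging.camera_params(n); print(n,{k:np.round(v,4).tolist() for k,v in p.items()})
E
```

```text
pics
{'t': 0.0, 'qpos': array([ 1.33561156e+00,  3.53620199e-01,  1.63415564e+00,  3.08436823e-06,
        1.15519873e+00, -2.40306040e-03]), 'dq': array([-0.00078207,  0.00095387,  0.00114782,  0.00107654,  0.00032773,
        0.00038671]), 'joint_torque': array([-2.06607321e-03, -5.93824947e+01, -3.34213078e+01,  6.96180831e-02,
        2.32018990e-02, -3.99365217e-05]), 'ee_pos': array([0.14406836, 0.60768032, 0.23887193]), 'tool_rot': array([-8.32893109e-05,  1.16128836e-01,  9.93233918e-01, -6.85921923e-04]), 'ft_force': array([-0.67452271, -0.08325969, -0.40774596]), 'moment': array([-0.01177944, -0.04858407,  0.03355073]), 'opening': 0.09210133454941148} 0.025
scene {'camera_matrix': [[440.9786, 0.0, 315.1882], [0.0, 440.9786, 235.5601], [0.0, 0.0, 1.0]], 'D': [-0.0056, 0.0, 0.0, 0.0, 0.0], 'R': [[0.1499, 0.9887, 0.0102], [0.61, -0.0843, -0.7879], [-0.7781, 0.1243, -0.6158]], 't': [-0.1076, -0.2768, 1.3931]}
top {'camera_matrix': [[531.0376, 0.0, 321.3447], [0.0, 531.0376, 238.5759], [0.0, 0.0, 1.0]], 'D': [-0.0363, 0.0, 0.0, 0.0, 0.0], 'R': [[0.003, -1.0, 0.0031], [-0.9934, -0.0034, -0.1149], [0.1149, -0.0027, -0.9934]], 't': [0.019, 0.596, 1.0558]}
```

View pics/scene0.png

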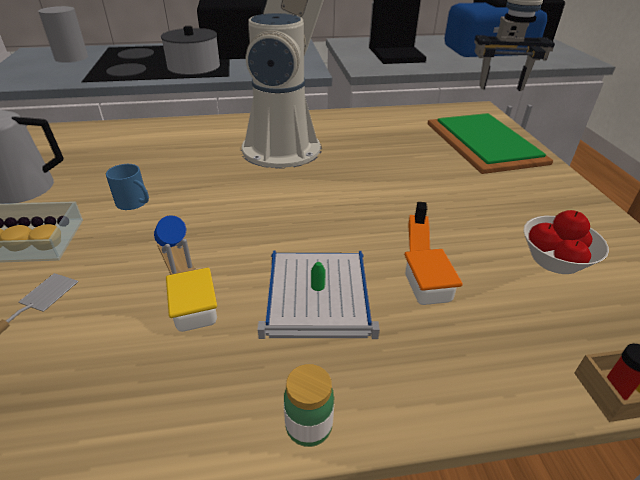

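View pics/top0.png

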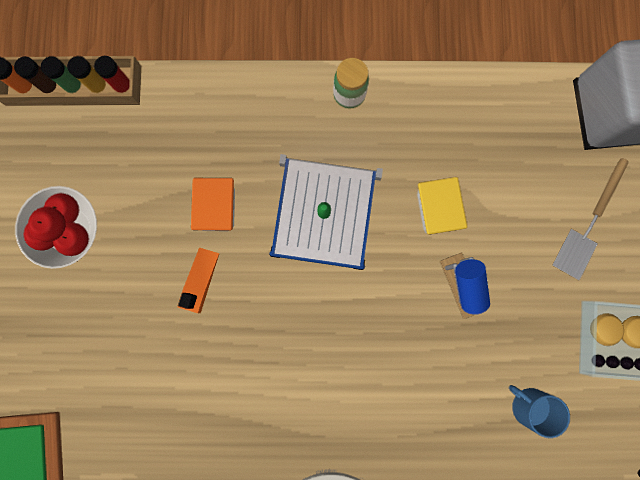

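```bash
cat > h.py <<'E'
import cv2, numpy as np
from bench import manip, imaging
def load(f): return cv2.imread(f)
def ray(p,uv):
    n=cv2.undistortPoints(np.array([[uv]],float),p["camera_matrix"],p["D"])[0,0]
    R=np.array(p["R"]);t=np.array(p["t"]); d=R.T@np.r_[n,1]; return -R.T@t, d/np.linalg.norm(d)
def plane(p,uv,z):
    c,d=ray(p,uv); return c+d*(z-c[2])/d[2]
def tri(rs):
    A=sum(np.eye(3)-np.outer(d,d) for c,d in rs); b=sum((np.eye(3)-np.outer(d,d))@c for c,d in rs)
    x=np.linalg.solve(A,b); return x,[np.linalg.norm((np.eye(3)-np.outer(d,d))@(x-c)) for c,d in rs]
def proj(p,X):
    return cv2.projectPoints(np.array(X,float).reshape(-1,3),cv2.Rodrigues(np.array(p["R"]))[0],np.array(p["t"]),np.array(p["camera_matrix"]),np.array(p["D"]))[0][:,0]
def blobs(im,lo,hi,amin=60,roi=None):
    m=cv2.inRange(cv2.cvtColor(im,cv2.COLOR_BGR2HSV),np.array(lo),np.array(hi))
    if roi: k=np.zeros_like(m);x0,y0,x1,y1=roi;k[y0:y1,x0:x1]=1;m=m*k
    cs=cv2.findContours(m,cv2.RETR_EXTERNAL,cv2.CHAIN_APPROX_NONE)[0]
    return [c for c in sorted(cs,key=cv2.contourArea,reverse=True) if cv2.contourArea(c)>amin]
def P(n): 
    p=imaging.camera_params(n); return {k:np.array(v) for k,v in p.items()}
E
python3 - <<'E'
from h import *
np.set_printoptions(precision=4,suppress=True)
T=load("pics/top0.png");S=load("pics/scene0.png");pt,ps=P("top"),P("scene")
for nm,lo,hi in (("blue",(105,150,40),(125,255,255)),("orange",(5,200,150),(16,255,255)),("yellow",(22,180,120),(32,255,255)),("green",(50,120,30),(75,255,200)),("black",(0,0,0),(180,255,40))):
  for n,im in (("T",T),("S",S)):
    for c in blobs(im,lo,hi,25):
        x,y,w,h=cv2.boundingRect(c)
        if not 130<y<340 or not 150<x<510: continue
        print(nm,n,cv2.contourArea(c),(x,y,w,h),[np.round(v,1) for v in cv2.minAreaRect(c)])
print([list(map(int,T[y,x])) for x,y in ((471,266),(475,295),(315,263),(330,165))],S[231,171])
for k,im,b in (("T",T,(170,150,500,330)),):
    cv2.imwrite("pics/crop1.png",cv2.resize(np.hstack([im[235:325,430:510],im[235:325,170:250]]),None,fx=4.5,fy=4.5,interpolation=cv2.INTER_CUBIC))
E
```

```text
blue T 1416.5 (455, 259, 35, 55) [array([472.7, 286.3]), array([54.5, 29.9]), np.float64(80.0)]
blue T 413.5 (270, 166, 105, 103) [array([322.1, 214.7]), array([94.3, 97.5]), np.float64(7.0)]
blue S 697.5 (154, 216, 32, 31) [array([169., 231.]), array([28.3, 32.5]), np.float64(45.0)]
blue S 107.5 (359, 251, 12, 74) [array([364.6, 287.5]), array([73.8,  3. ]), np.float64(82.9)]
blue S 106.0 (266, 251, 10, 74) [array([270.1, 287.5]), array([ 2.9, 73.4]), np.float64(5.8)]
orange T 1954.5 (191, 178, 42, 52) [array([211.5, 203.5]), array([40.1, 52. ]), np.float64(1.5)]
orange T 974.0 (183, 248, 36, 65) [array([197.7, 279.4]), array([21.3, 62.8]), np.float64(19.7)]
orange S 1936.0 (405, 215, 57, 74) [array([425.7, 254.7]), array([84.8, 37.4]), np.float64(62.3)]
yellow T 1992.5 (418, 178, 49, 56) [array([442.1, 205.2]), array([52.8, 40.2]), np.float64(79.7)]
yellow S 1843.5 (166, 268, 51, 49) [array([189.1, 291.8]), array([41.6, 48.8]), np.float64(78.7)]
green T 140.5 (318, 202, 12, 17) [array([323.5, 210. ]), array([11., 16.]), np.float64(0.0)]
green S 313.0 (311, 262, 14, 29) [array([317.5, 276. ]), array([28., 13.]), np.float64(90.0)]
black T 181.5 (179, 293, 18, 15) [array([187.6, 300.2]), array([14.5, 14.5]), np.float64(18.4)]
black S 174.5 (415, 202, 12, 22) [array([420.3, 212.3]), array([10.1, 21.2]), np.float64(10.3)]
[[135, 56, 26], [157, 62, 25], [104, 155, 186], [143, 140, 143]] [139  63  23]
```

View pics/crop1.png

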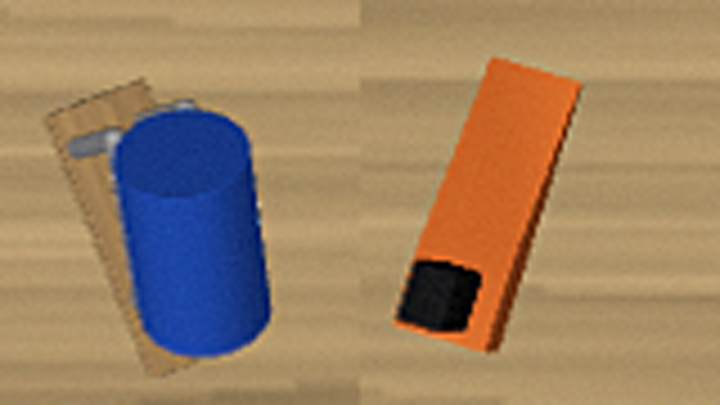

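```bash
python3 - <<'E'
from h import *
np.set_printoptions(precision=4,suppress=True)
T=load("pics/top0.png");S=load("pics/scene0.png");pt,ps=P("top"),P("scene")
# foot
f=[plane(pt,u,.008)[:2] for u in ((440.4,260.6),(461.8,252.8),(463.8,318.8))]
print("foot",f,"width",np.linalg.norm(f[1]-f[0]),"len",np.linalg.norm(f[2]-f[0]))
d=(f[2]-f[0]);d/=np.linalg.norm(d); o=(f[0]+f[1])/2+d*.065; print("cradle o",o,"mouth yaw",np.degrees(np.arctan2(d[1],d[0])))
B,e=tri([ray(pt,(470.7,269)),ray(ps,(170.5,230.5))]);print("cup bottom",B,e)
a=np.r_[d*np.cos(np.radians(40)),-np.sin(np.radians(40))]
print("mid from B",B+a*.0475,"mid from cradle",np.r_[o,.073])
# wedge
w=[plane(pt,u,.003)[:2] for u in ((198.9,247.7),(219.3,253.4))]; print("wedge tip w",np.linalg.norm(w[1]-w[0]))
tip=(w[0]+w[1])/2; g,e=tri([ray(pt,(187.6,300.2)),ray(ps,(420.3,212.3))]); print("tip",tip,"grip",g,e)
v=tip-g[:2];print("dist(110)",np.linalg.norm(v),"yaw",np.degrees(np.arctan2(v[1],v[0])))
# tray
m=cv2.inRange(cv2.cvtColor(T,cv2.COLOR_BGR2HSV),(105,120,40),(125,255,255));k=np.zeros_like(m);k[150:280,262:385]=1
ys,xs=np.nonzero(m*k)
pts=np.c_[xs,ys]
mid=lambda y:(323-(y-215)*0.13)
L=[plane(pt,q,.026)[:2] for q in pts if q[0]<mid(q[1])-20 and 175<q[1]<245]
Rr=[plane(pt,q,.026)[:2] for q in pts if q[0]>mid(q[1])+20 and 180<q[1]<255]
F=[plane(pt,q,.022)[:2] for q in pts if abs(q[0]-mid(q[1]))<40 and q[1]>250]
for n,q in (("L",L),("R",Rr),("F",F)):
    q=np.array(q,np.float32); l=cv2.fitLine(q,cv2.DIST_HUBER,0,.01,.01).ravel(); print(n,len(q),l,np.degrees(np.arctan2(l[1],l[0])))
q,e=tri([ray(pt,(323.5,210)),ray(ps,(317.5,276))]);print("peg mid",q,e)
for n,c,s in (("or",(211.5,203.5),(425.7,254.7)),("ye",(442.1,205.2),0)):
    print(n,plane(pt,c,.06))
E
```

```text
foot [array([ 0.5533, -0.2291]), array([ 0.5699, -0.2747]), array([ 0.4324, -0.2754])] width 0.048502444051706214 len 0.12946894782291804
cradle o [ 0.5009 -0.2751] mouth yaw -159.08016004120063
cup bottom [ 0.5304 -0.2663  0.1008] [np.float64(0.00020459335281483877), np.float64(0.00020459335281482432)]
mid from B [ 0.4964 -0.2793  0.0702] mid from cradle [ 0.5009 -0.2751  0.073 ]
wedge tip w 0.04506046351091652
tip [0.5734 0.2574] grip [0.4689 0.2872 0.0503] [np.float64(0.0008063632658516731), np.float64(0.0008063632658518083)]
dist(110) 0.10859012298794761 yaw -15.904185173581977
L 186 [ 0.9902 -0.14    0.6559  0.1095] -8.045156
R 190 [ 0.9902 -0.1398  0.6395 -0.0749] -8.037601
F 227 [0.1419 0.9899 0.5508 0.0292] 81.83962
peg mid [0.6521 0.0154 0.0524] [np.float64(0.001367798151775479), np.float64(0.001367798151775464)]
or [0.6636 0.2432 0.06  ]
ye [ 0.6618 -0.2233  0.06  ]
```

```bash
M="python3 -m crank"; python3 -m crank '1.5 -3.7 0 0 0 -0.106 9; 1.5 -3.7 0 0 0 -0.106 9; 1.5 -3.7 0 0 0 -0.106 9; 1.5 -3.7 0 0 0 -0.106 9; 1.5 -3.7 0 0 0 -0.106 9; 1.5 -3.7 0 0 0 -0.106 9; 1.5 -3.7 0 0 0 -0.106 9; 1.5 -3.7 0 0 0 -0.106 9'
python3 -m crank '1.5 -3.7 0 0 0 -0.106 9; 1.5 -3.7 0 0 0 -0.106 9; 1.5 -3.7 0 0 0 -0.106 9; 1.5 -3.7 0 0 0 -0.106 9; 1.5 -3.7 0 0 0 -0.106 9; 1.5 -3.7 0 0 0 -0.106 9; 1.5 -3.7 0 0 0 -0.106 9; 1.5 -3.7 0 0 0 -0.106 9'
python3 -m crank '1.5 -3.7 0 0 0 -0.106 9; 1.5 -3.7 0 0 0 -0.106 9; 1.5 -3.7 0 0 0 -0.106 9; 1.5 -3.7 0 0 0 -0.106 9; 1.5 -3.7 0 0 0 -0.106 9; 1.5 -3.7 0 0 0 -0.106 9; 1.5 -3.7 0 0 0 -0.106 9; 0 0 0 0 0 0 9'
```

```text
t: 0.77
ee_pos: [0.2642, 0.3103, 0.2394]
tool_rot: [0.0, 0.516, 0.856, -0.0]
ft_force: [0.5, 0.2, 0.1]
opening: 0.0898
t: 1.43
ee_pos: [0.3843, 0.0141, 0.2397]
tool_rot: [0.0, 0.823, 0.568, 0.0]
ft_force: [0.9, 0.6, 0.4]
opening: 0.0899
t: 2.1
ee_pos: [0.4914, -0.2485, 0.2394]
tool_rot: [0.001, 0.973, 0.229, 0.001]
ft_force: [-0.6, 0.9, 0.4]
opening: 0.0898
```

```bash
python3 -m crank '0.7 -2.85 0 0 0 -0.096 9;0 0 0 0 0 0 9'; python3 - <<'E'
from h import *
p=P("wrist"); im=imaging.snapshot("wrist")[:,:,::-1].copy(); print(manip.observe()["ee_pos"])
d=np.array([np.cos(np.radians(-159.08)),np.sin(np.radians(-159.08))]);a=np.r_[d*.766,-.643]
m=np.array([.4985,-.277,.072])
q=proj(p,[m-a*.0475,m,m+a*.0475]); print(q)
for u in q: cv2.circle(im,tuple(int(x) for x in u),3,(0,255,255),-1)
cv2.imwrite("pics/w1.png",im)
E
```

```text
t: 2.27
ee_pos: [0.4969, -0.2746, 0.2392]
tool_rot: [0.001, 0.983, 0.183, 0.0]
ft_force: [-1.6, -0.0, 0.5]
opening: 0.0899
[ 0.49624484 -0.27278193  0.2390613 ]
[[326.62334556 185.91344663]
 [325.96156592 224.51885847]
 [325.44210291 254.6714143 ]]
```

View pics/w1.png

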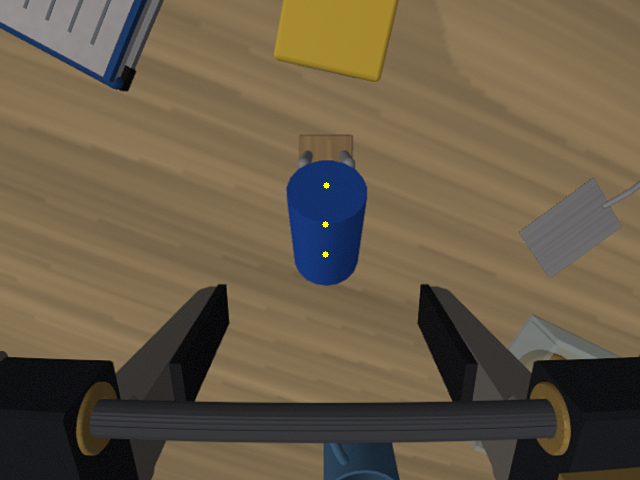

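```bash
python3 -m crank '0.1 -0.3 -4 0 0 0 9;0 0 -4 0 0 0 9;0 0 -4 0 0 0 9;0 0 -2.5 0 0 0 9;0 0 -1.6 0 0 0 9;0 0 0 0 0 0 9;0 0 0 0 0 0 4.5;0 0 0 0 0 0 4.5'; python3 -m crank '0 0 0 0 0 0 4.5;0 0 0 0 0 0 4.5;0 0 0 0 0 0 4.5;0 0 0 0 0 0 4.5;0 0 0 0 0 0 4.5;0 0 0 0 0 0 4.5'
```

```text
t: 2.98
ee_pos: [0.4978, -0.2742, 0.0798]
tool_rot: [0.0, 0.982, 0.187, 0.0]
ft_force: [0.1, 0.0, -0.1]
opening: 0.0789
t: 3.48
ee_pos: [0.4987, -0.276, 0.0803]
tool_rot: [0.002, 0.982, 0.186, 0.001]
ft_force: [-0.7, -5.3, 4.6]
opening: 0.0585
```

```bash
python3 -m crank '0 0 0.5 0 0 0 4;0 0 1.5 0 0 0 4;0 0 2 0 0 0 4;0 0 3 0 0 0 4;0 0 3 0 0 0 4;0 0 2 0 0 0 4;0 0 0 0 0 0 4;0 0 0 0 0 0 4'; python3 -m crank '0 0 0 0.039 -0.102 0 4;0 0 0 0.039 -0.102 0 4;0 0 0 0.039 -0.102 0 4;0 0 0 0.039 -0.102 0 4;0 0 0 0.039 -0.102 0 4;0 0 0 0.039 -0.102 0 4;0 0 0 0.039 -0.102 0 4;0 0 0 0.039 -0.102 0 4'; python3 - <<'E'
from h import *
from scipy.spatial.transform import Rotation as R
s=manip.observe();q=s["tool_rot"];A=R.from_quat(np.r_[q[1:],q[0]]).as_matrix();print(s["ee_pos"],A[:,2],A[:,1],s["qpos"].round(2),s["opening"])
E
```

```text
t: 4.15
ee_pos: [0.4976, -0.2745, 0.1999]
tool_rot: [0.001, 0.982, 0.186, 0.001]
ft_force: [-0.3, -0.5, -1.0]
opening: 0.0583
t: 4.82
ee_pos: [0.4964, -0.2734, 0.1976]
tool_rot: [-0.074, 0.896, 0.17, 0.403]
ft_force: [0.7, 1.1, -2.4]
opening: 0.0583
[ 0.49642164 -0.2733542   0.19756572] [ 0.69740255  0.2689605  -0.66429658] [ 0.36422812 -0.93129459  0.00531715] [-0.95  0.31  2.13  1.2   0.89 -0.64] 0.05833064948350358
```

```bash
python3 -m crank '1.0 2 0 0 0 -0.035 4;1.5 3 0 0 0 -0.035 4;1.5 3 0 0 0 -0.035 4;1.5 3 0 0 0 -0.035 4;1.5 3 0 0 0 -0.035 4;1.5 3 0 0 0 -0.035 4;1.5 3 0 0 0 -0.035 4;1.5 3 0 0 0 -0.035 4'; python3 -m crank '1.5 3 0 0 0 -0.035 4;1 2 0 0 0 -0.035 4;0.5 1 0 0 0 0 4;0 0 0 0 0 0 4;0 0 0 0 0 0 4'; python3 - <<'E'
from h import *
from scipy.spatial.transform import Rotation as R
s=manip.observe();q=s["tool_rot"];A=R.from_quat(np.r_[q[1:],q[0]]).as_matrix();print(s["ee_pos"],A[:,2],A[:,1],s["qpos"].round(2),s["ft_force"])
G=s["ee_pos"]+.006*A[:,2];print("G",G)
out=[]
for n,b in (("scene",(230,130,430,350)),("top",(240,130,400,290))):
    im=imaging.snapshot(n)[:,:,::-1].copy();cv2.imwrite(f"pics/{n}1.png",im);p=P(n)
    for X in (G,G+[0,0,.0475],G-[0,0,.0475],[.651,.0163,.086]): cv2.circle(im,tuple(int(round(x)) for x in proj(p,X)[0]),1,(0,255,255),-1)
    x0,y0,x1,y1=b; c=cv2.resize(im[y0:y1,x0:x1],None,fx=2.5,fy=2.5); out.append(c[:400])
cv2.imwrite("pics/c2.png",np.hstack([o[:400,:400] for o in out]) if 0 else np.hstack([np.pad(o,((0,max(0,400-o.shape[0])),(0,0),(0,0)))[:,:400] for o in out]))
E
```

```text
t: 5.48
ee_pos: [0.6069, -0.051, 0.1965]
tool_rot: [-0.019, 0.912, 0.049, 0.407]
ft_force: [1.2, -0.3, -0.8]
opening: 0.058
t: 5.9
ee_pos: [0.6289, -0.0166, 0.1989]
tool_rot: [-0.009, 0.911, 0.032, 0.411]
ft_force: [-0.4, -0.1, -0.9]
opening: 0.058
[ 0.62887946 -0.01661033  0.19894497] [ 0.74863068  0.04310145 -0.66158474] [ 0.06528593 -0.99782719  0.00886848] [-0.09  0.22  2.26  2.62  0.22 -1.17] [-0.40318795 -0.08088464 -0.87687015]
G [ 0.63337124 -0.01635172  0.19497547]
```

View pics/c2.png

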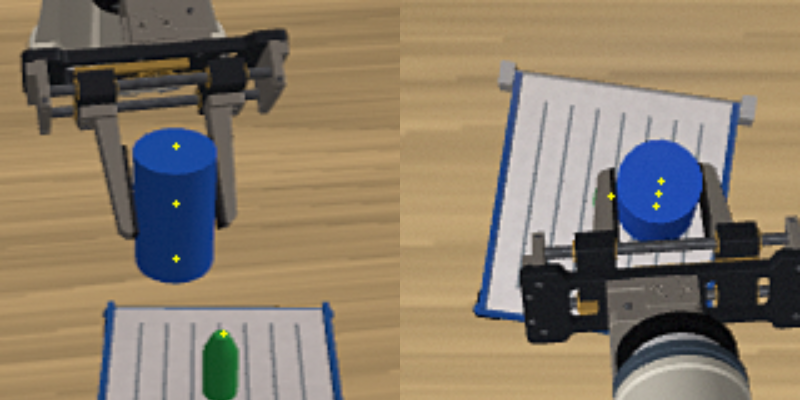

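```bash
python3 -m crank '0.3 0.55 0 0 -0.012 0 4;0.3 0.55 0 0 -0.012 0 4;0.3 0.55 0 0 0 0 4;0.3 0.55 0 0 0 0 4;0.3 0.55 0 0 0 0 4;0.3 0.55 0 0 0 0 4;0 0 0 0 0 0 4;0 0 0 0 0 0 4'; cat > st.py <<'E'
from h import *
from scipy.spatial.transform import Rotation as R
np.set_printoptions(precision=4,suppress=True)
s=manip.observe();q=s["tool_rot"];A=R.from_quat(np.r_[q[1:],q[0]]).as_matrix();print("tcp",s["ee_pos"],"G",s["ee_pos"]+.006*A[:,2],"z",A[:,2],"y",A[:,1],"q",s["qpos"].round(2),"F",s["ft_force"],"op",s["opening"],"t",s["t"])
E
python3 st.py
```

```text
t: 6.67
ee_pos: [0.6477, 0.0149, 0.2003]
tool_rot: [-0.009, 0.905, 0.031, 0.423]
ft_force: [-0.4, -1.3, -0.2]
opening: 0.0584
tcp [0.6477 0.0149 0.2003] G [0.6522 0.0152 0.1965] z [ 0.7661  0.0415 -0.6413] y [ 0.0631 -0.998   0.0107] q [-0.    0.25  2.25  2.95  0.23 -1.44] F [-0.3962 -1.3413 -0.192 ] op 0.05841922174188976 t 6.6667
```

```bash
python3 -m crank '0 0 -1.5 0 0 0 4;0 0 -1.5 0 0 0 4;0 0 -1.5 0 0 0 4;0 0 -1.5 0 0 0 4;0 0 0 0 0 0 4'; python3 st.py;  python3 -m crank '0 0 -1.5 0 0 0 4;0 0 -1.5 0 0 0 4;0 0 -1.5 0 0 0 4;0 0 -0.5 0 0 0 4;0 0 0 0 0 0 4;0 0 0 0 0 0 4'; python3 st.py
```

```text
t: 7.08
ee_pos: [0.6462, 0.0149, 0.1375]
tool_rot: [-0.009, 0.906, 0.031, 0.421]
ft_force: [-1.3, -0.1, -0.3]
opening: 0.058
tcp [0.6462 0.0149 0.1375] G [0.6508 0.0151 0.1336] z [ 0.7634  0.0416 -0.6446] y [ 0.063  -0.998   0.0102] q [-0.    0.39  2.27  3.03  0.4  -1.52] F [-1.2594 -0.074  -0.2675] op 0.05802484874499195 t 7.0833
t: 7.58
ee_pos: [0.6482, 0.0154, 0.0912]
tool_rot: [-0.009, 0.905, 0.031, 0.424]
ft_force: [0.2, 0.5, -0.2]
opening: 0.0579
tcp [0.6482 0.0154 0.0912] G [0.6528 0.0157 0.0873] z [ 0.7667  0.0421 -0.6407] y [ 0.0635 -0.9979  0.0105] q [-0.    0.51  2.28  3.06  0.53 -1.55] F [ 0.234   0.5282 -0.1658] op 0.05790178752431924 t 7.5833
```

```bash
python3 -m crank '0 0 -0.6 0 0 0 4;0 0 0 0 0 0 4;0 0 -0.15 0 0 0 4;0 0 0 0 0 0 4';  python3 -m crank '0 0 -0.15 0 0 0 4;0 0 0 0 0 0 4'; python3 -m crank '0 0 -0.15 0 0 0 4;0 0 0 0 0 0 4'
```

```text
t: 7.92
ee_pos: [0.6481, 0.0157, 0.0834]
tool_rot: [-0.009, 0.905, 0.031, 0.424]
ft_force: [0.2, -0.1, -0.7]
opening: 0.0582
t: 8.08
ee_pos: [0.6481, 0.0157, 0.0817]
tool_rot: [-0.009, 0.905, 0.031, 0.424]
ft_force: [0.0, -0.1, -1.0]
opening: 0.0583
t: 8.25
ee_pos: [0.6482, 0.0157, 0.0802]
tool_rot: [-0.009, 0.905, 0.031, 0.424]
ft_force: [-0.6, -0.7, -0.4]
opening: 0.0585
```

```bash
python3 -m crank '0 0 -0.12 0 0 0 4;0 0 0 0 0 0 4';  python3 -m crank '0 0 -0.12 0 0 0 4;0 0 0 0 0 0 4'; python3 - <<'E'
from h import *
im=imaging.snapshot("scene")[:,:,::-1].copy();cv2.imwrite("pics/scene2.png",im)
cv2.imwrite("pics/c3.png",cv2.resize(im[200:350,230:400],None,fx=4,fy=4,interpolation=cv2.INTER_CUBIC))
E
```

```text
t: 8.42
ee_pos: [0.6487, 0.0157, 0.08]
tool_rot: [-0.009, 0.905, 0.031, 0.425]
ft_force: [-4.0, -1.2, 8.3]
opening: 0.0579
t: 8.58
ee_pos: [0.6493, 0.0156, 0.0798]
tool_rot: [-0.009, 0.904, 0.031, 0.426]
ft_force: [-4.0, -1.2, 12.8]
opening: 0.0584
```

View pics/c3.png

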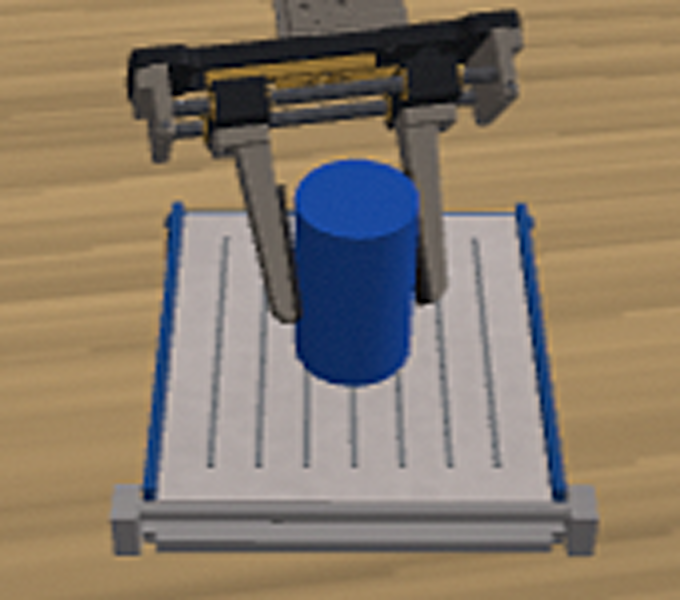

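```bash
python3 -m crank '0 0 0.2 0 0 0 4;0 0 0 0 0 0 4'; python3 -m crank '0 0 0 0 0 0 7;0 0 0 0 0 0 8;0 0 0 0 0 0 8.5;0 0 0 0 0 0 8.5;0 0 0 0 0 0 8.5'; python3 -m crank '-0.8 0 0.6 0 0 0 8.5;-1.5 -0.1 1.3 0 0 0 8.5;-1.5 -0.1 1.3 0 0 0 8.5;-1.5 -0.1 1.3 0 0 0 8.5;-1.5 -0.1 1.3 0 0 0 8.5;-1.5 -0.1 1.3 0 0 0 8.5;-1.5 -0.1 1.3 0 0 0 8.5;-1.5 -0.1 1.3 0 0 0 8.5';python3 st.py
```

```text
t: 8.8
ee_pos: [0.6481, 0.0157, 0.0801]
tool_rot: [-0.009, 0.905, 0.031, 0.424]
ft_force: [0.5, -0.3, -0.9]
opening: 0.058
t: 9.22
ee_pos: [0.6481, 0.0157, 0.0797]
tool_rot: [-0.009, 0.905, 0.031, 0.424]
ft_force: [-0.1, -0.8, 0.5]
opening: 0.0848
t: 9.88
ee_pos: [0.5335, 0.0086, 0.1773]
tool_rot: [-0.009, 0.905, 0.031, 0.424]
ft_force: [0.4, -0.9, -0.1]
opening: 0.085
tcp [0.5335 0.0086 0.1773] G [0.5381 0.0089 0.1734] z [ 0.7664  0.042  -0.641 ] y [ 0.0637 -0.9979  0.0108] q [-0.02  0.17  2.48  2.98  0.38 -1.48] F [ 0.386 -0.875 -0.065] op 0.08503782982147975 t 9.8833
```

```bash
python3 -m crank '-0.4 1 1 0 0 0.1 8;-0.8 2 1 0 0 0.12 7;-0.8 2 0.5 0 0 0.12 6;-0.8 2 0.5 0 0 0.12 6;-0.8 2 0 0 0 0.12 6;-0.8 2 0 0 0 0.12 6;-0.8 2 0 0 0 0.12 6;0 0 0 0 0 0 6'; python3 st.py
```

```text
t: 10.55
ee_pos: [0.5004, 0.1087, 0.1975]
tool_rot: [-0.139, 0.85, 0.302, 0.408]
ft_force: [-0.3, -0.5, -0.3]
opening: 0.0597
tcp [0.5004 0.1087 0.1975] G [0.5041 0.1116 0.1937] z [ 0.6097  0.4823 -0.6291] y [ 0.6271 -0.7789  0.0106] q [-0.18  0.15  2.42  1.73  0.63 -0.83] F [-0.2625 -0.5397 -0.2602] op 0.05974860693056081 t 10.55
```

```bash
python3 -m crank '-0.4 2.2 0 -0.07 0.0865 0 5;-0.4 2.2 0 -0.07 0.0865 0 5;-0.4 2.2 0 -0.07 0.0865 0 5;-0.4 2.2 0 -0.07 0.0865 0 5;-0.4 2.2 0 -0.07 0.0865 0 5;-0.4 2.2 0 -0.07 0.0865 0 5;-0.4 2.2 0 -0.07 0.0865 0 5;-0.4 2.2 0 -0.07 0.0865 0 5'; python3 st.py
```

```text
t: 11.22
ee_pos: [0.4722, 0.2005, 0.1877]
tool_rot: [-0.111, 0.914, 0.329, 0.21]
ft_force: [0.3, 1.2, 0.4]
opening: 0.05
tcp [0.4722 0.2005 0.1877] G [0.474  0.2026 0.1824] z [ 0.3109  0.3413 -0.887 ] y [ 0.6479 -0.759  -0.0649] q [0.23 0.09 2.22 0.58 0.5  0.64] F [0.3096 1.2385 0.4237] op 0.04999734512509072 t 11.2167
```

```bash
python3 -m crank '0 1.7 0.3 -0.071 0.065 0 5;0 1.7 0.3 -0.071 0.065 0 5;0 1.7 0.3 -0.071 0.065 0 5;0 1.7 0.3 -0.071 0.065 0 5;0 1.7 0 -0.071 0.065 0 5;0 0 0 0 0 0 5'; python3 st.py
```

```text
t: 11.72
ee_pos: [0.4725, 0.2834, 0.1981]
tool_rot: [-0.019, 0.939, 0.342, 0.02]
ft_force: [-1.0, -0.2, -0.1]
opening: 0.0501
tcp [0.4725 0.2834 0.1981] G [0.4727 0.2837 0.1921] z [ 0.0243  0.0486 -0.9985] y [ 0.6428 -0.7657 -0.0216] q [0.52 0.26 1.87 0.04 0.97 1.37] F [-0.9942 -0.1527 -0.1475] op 0.050053146273105864 t 11.7167
```

```bash
python3 -m crank '-0.3 0.4 0 -0.049 0.024 -0.1 5;0 0 0 0 0 -0.122 5;0 0 0 0 0 -0.122 5;0 0 0 0 0 -0.122 5;0 0 0 0 0 -0.122 5;0 0 0 0 0 -0.122 5;0 0 0 0 0 -0.122 5;0 0 0 0 0 -0.122 5'; python3 -m crank '0 0 0 0 0 -0.02 5;0 0 0 0 0 0 5';python3 st.py; python3 - <<'E'
from h import *
np.set_printoptions(precision=4,suppress=True)
p=P("wrist"); im=imaging.snapshot("wrist")[:,:,::-1].copy();cv2.imwrite("pics/w2raw.png",im)
y=np.radians(-15.9);u=np.array([np.cos(y),np.sin(y),0]);v=np.array([-u[1],u[0],0]);g=np.array([.4689,.2872,0])
for X in (g+[0,0,.072],*(g+u*110e-3+s*v*22e-3+[0,0,.003] for s in(1,-1)),*(g-u*20e-3+s*v*22e-3+[0,0,.028] for s in(1,-1)),*(g+a*u*.014+s*v*.011+[0,0,.072] for s in(1,-1) for a in (1,-1))):
    cv2.circle(im,tuple(int(round(x)) for x in proj(p,X)[0]),2,(255,255,0),-1)
# re-measure tray from top, and cup
cv2.imwrite("pics/w2.png",im); t=imaging.snapshot("top")[:,:,::-1];cv2.imwrite("pics/top2.png",t)
E
```

```text
t: 12.38
ee_pos: [0.467, 0.2825, 0.1968]
tool_rot: [0.0, 0.991, -0.132, -0.001]
ft_force: [-0.5, -0.2, -1.0]
opening: 0.0502
t: 12.55
ee_pos: [0.4675, 0.282, 0.1969]
tool_rot: [0.002, 0.991, -0.137, -0.001]
ft_force: [0.2, 0.3, -0.4]
opening: 0.05
tcp [0.4675 0.282  0.1969] G [0.4675 0.2819 0.1909] z [-0.0027 -0.0027 -1.    ] y [-0.2723 -0.9622  0.0034] q [ 0.54  0.28  1.84 -0.    1.02  2.39] F [ 0.2122  0.3226 -0.3911] op 0.05004934166946732 t 12.55
```

View pics/w2.png

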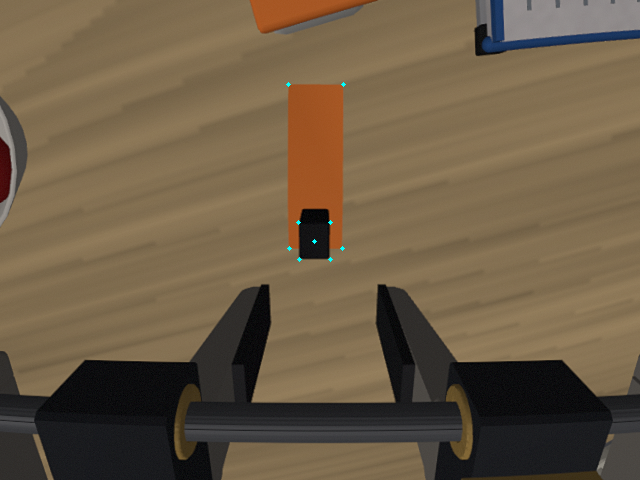

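```bash
python3 -m crank '0.1 0.5 -4 0 0 0 5;0 0 -4 0 0 0 5;0 0 -3 0 0 0 5;0 0 -1.5 0 0 0 5;0 0 -1 0 0 0 5;0 0 0 0 0 0 5;0 0 0 0 0 0 5'; python3 st.py; python3 -m crank '0 0 0 0 0 0 1;0 0 0 0 0 0 1;0 0 0 0 0 0 1;0 0 0 0 0 0 1;0 0 0 0 0 0 1;0 0 0 0 0 0 1;0 0 0 0 0 0 1;0 0 0 0 0 0 1';python3 st.py
```

```text
t: 13.23
ee_pos: [0.4696, 0.2867, 0.0624]
tool_rot: [0.003, 0.99, -0.138, -0.001]
ft_force: [1.1, 0.2, 0.9]
opening: 0.0504
tcp [0.4696 0.2867 0.0624] G [0.4696 0.2867 0.0564] z [-0.0021 -0.0056 -1.    ] y [-0.2726 -0.9621  0.006 ] q [ 0.55  0.47  1.92 -0.01  0.75  2.4 ] F [1.0916 0.2159 0.9143] op 0.050389183629394346 t 13.2333
t: 13.9
ee_pos: [0.4699, 0.2869, 0.0629]
tool_rot: [0.003, 0.99, -0.138, -0.0]
ft_force: [-1.3, 0.6, 6.7]
opening: 0.0216
tcp [0.4699 0.2869 0.0629] G [0.4699 0.2869 0.0569] z [-0.001  -0.0053 -1.    ] y [-0.2734 -0.9619  0.0054] q [ 0.55  0.47  1.92 -0.01  0.75  2.4 ] F [-1.3499  0.5747  6.6794] op 0.021613067887910543 t 13.9
```

```bash
python3 -m crank '-1 0.3 0 0 0 0 1;-2 0.4 0 0 0 0 1;-2 0 0 0 0 0 1;-0.6 -1 0 0 0 0.017 1;0 -2 0 0 0 0.02 1;0 -2 0 0 0 0.02 1;0 -2 0 0 0 0.02 1;0 0 0 0 0 0 1';python3 st.py
```

```text
t: 14.57
ee_pos: [0.4133, 0.2218, 0.0629]
tool_rot: [0.003, 0.995, -0.1, 0.0]
ft_force: [0.3, -6.6, 10.2]
opening: 0.0218
tcp [0.4133 0.2218 0.0629] G [0.4133 0.2218 0.0569] z [-0.0005 -0.006  -1.    ] y [-0.198  -0.9802  0.006 ] q [ 0.49  0.38  2.1  -0.01  0.67  2.27] F [ 0.3375 -6.6022 10.2236] op 0.02182465474741354 t 14.5667
```

```bash
python3 -m crank '0 -2 0 0 0 0.01 1;0 -2.5 0 0 0 0.01 1;0 -2.5 0 0 0 0.01 1;0 -2.5 0 0 0 0.01 1;0 -2.5 0 0 0 0.01 1;0 -2.5 0 0 0 0.01 1;0 -2 0 0 0 0 1;0 -0.6 0 0 0 0 1'; python3 -m crank '0 0 0 0 0 0 1;0 0 0 0 0 0 1'; python3 st.py; python3 - <<'E'
from h import *
np.set_printoptions(precision=4,suppress=True)
p=P("wrist"); im=imaging.snapshot("wrist")[:,:,::-1].copy();cv2.imwrite("pics/w3raw.png",im)
u=np.array([.9902,-.1399,0]);v=np.array([.1399,.9902,0]);L=np.array([.5521,.0306,.026])
for s in (-.094,0,.094): cv2.circle(im,tuple(int(round(x)) for x in proj(p,L+v*s)[0]),3,(0,255,255),-1)
cv2.imwrite("pics/w3.png",im); t=imaging.snapshot("top")[:,:,::-1];cv2.imwrite("pics/top3.png",t)
s=imaging.snapshot("scene")[:,:,::-1];cv2.imwrite("pics/scene3.png",s)
for c in blobs(im,(5,200,60),(16,255,255),500): print(cv2.contourArea(c),cv2.minAreaRect(c),cv2.approxPolyDP(c,6,True)[:,0].tolist())
E
```

```text
t: 15.23
ee_pos: [0.4137, 0.0513, 0.0628]
tool_rot: [0.003, 0.997, -0.071, 0.0]
ft_force: [-0.7, 5.1, 8.4]
opening: 0.0217
t: 15.4
ee_pos: [0.4138, 0.0518, 0.0629]
tool_rot: [0.003, 0.998, -0.07, 0.0]
ft_force: [-0.7, -6.4, 12.4]
opening: 0.0221
tcp [0.4138 0.0518 0.0629] G [0.4138 0.0518 0.0569] z [ 0.0002 -0.0068 -1.    ] y [-0.1403 -0.9901  0.0067] q [ 0.13  0.32  2.2  -0.01  0.62  1.85] F [-0.7246 -6.3689 12.393 ] op 0.02205084790575035 t 15.4
16081.5 ((323.0, 175.5), (221.0, 90.0), 90.0) [[278, 65], [279, 286], [322, 267], [340, 268], [355, 285], [346, 279], [358, 279], [356, 269], [342, 264], [351, 254], [348, 266], [365, 262], [364, 285], [368, 231], [352, 233], [368, 228], [363, 192], [352, 198], [349, 182], [360, 178], [343, 175], [351, 175], [352, 164], [362, 166], [349, 163], [356, 156], [348, 150], [363, 147], [340, 149], [341, 137], [353, 134], [344, 133], [347, 125], [332, 130], [353, 121], [349, 141], [368, 148], [367, 112], [357, 122], [367, 123], [365, 144], [354, 132], [356, 120], [336, 112], [343, 100], [344, 111], [354, 110], [350, 88], [359, 89], [362, 82], [353, 85], [362, 73], [367, 92], [367, 65]]
```

View pics/w3.png

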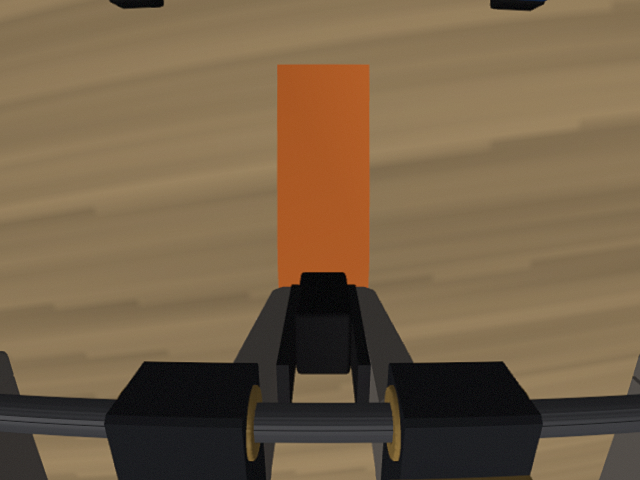

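```bash
python3 - <<'E'
from h import *
np.set_printoptions(precision=4,suppress=True)
p=P("wrist");u=np.array([.9902,-.1399]);v=np.array([.1399,.9902]);L=np.array([.5521,.0306])
a,b=[plane(p,q,.003)[:2] for q in ((277.5,65),(369.5,65))];t=(a+b)/2;print(np.linalg.norm(a-b),t,"s",(t-L)@u,"lat",(t-L)@v)
fa,fb=[plane(p,q,.002)[:2] for q in ((163,4),(490,6))];f=(fa+fb)/2;print("feet",fa,fb,np.linalg.norm(fa-fb),"lat",(f-L)@v)
# cup and lip in top3
T=load("pics/top3.png");pt=P("top")
for c in blobs(T,(105,150,40),(125,255,255),25):
    x,y,w,h=cv2.boundingRect(c)
    if 250<x<400: print(cv2.contourArea(c),(x,y,w,h))
S=load("pics/scene3.png")
cv2.imwrite("pics/c4.png",cv2.resize(np.hstack([S[200:345,235:395],T[150:295,255:415]]),None,fx=2.5,fy=2.5,interpolation=cv2.INTER_CUBIC))
E
python3 -m crank '1.5 -0.35 0 0 0 0 1;0.5 -0.07 0 0 0 0 1;0 0 0 0 0 0 1'; python3 st.py
```

```text
0.044016997050626595 [0.521  0.0362] s -0.03154247587333237 lat 0.001165568158285885
feet [0.5597 0.107 ] [ 0.5377 -0.0458] 0.15437542400912616 lat -0.00048541118620633
798.5 (310, 190, 29, 36)
416.0 (270, 165, 105, 104)
t: 15.8
ee_pos: [0.4346, 0.0485, 0.0625]
tool_rot: [0.003, 0.998, -0.07, 0.001]
ft_force: [3.0, -1.8, 6.5]
opening: 0.0221
tcp [0.4346 0.0485 0.0625] G [0.4346 0.0484 0.0565] z [ 0.0007 -0.0062 -1.    ] y [-0.1397 -0.9902  0.006 ] q [ 0.11  0.34  2.16 -0.01  0.64  1.83] F [ 2.9943 -1.7919  6.4818] op 0.02212843870968715 t 15.8
```

View pics/c4.png

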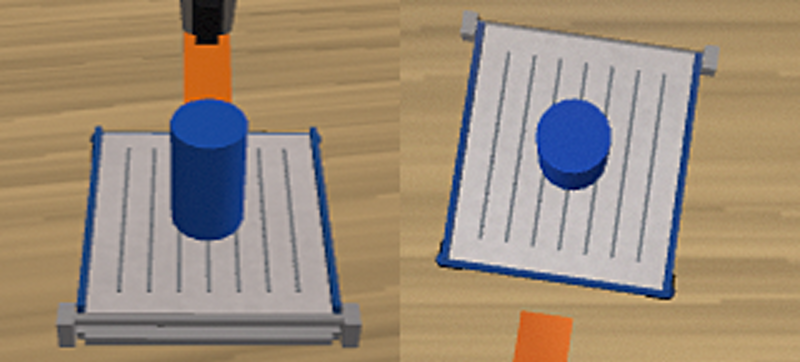

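```bash
python3 -m crank '0.75 -0.11 0 0 0 0 1;0.75 -0.11 0 0 0 0 1;0.75 -0.11 0 0 0 0 1;0.75 -0.11 0 0 0 0 1;0.75 -0.11 0 0 0 0 1;0.65 -0.1 0 0 0 0 1;0 0 0 0 0 0 1;0 0 0 0 0 0 1'; cat > sl.py <<'E'
import sys
from h import *
np.set_printoptions(precision=4,suppress=True)
u=np.array([.9902,-.1399]);v=np.array([.1399,.9902]);L=np.array([.5521,.0306])
s=manip.observe();d=s["ee_pos"][:2]-L;print("s",d@u+.1084,"lat",d@v,"F",s["ft_force"],"z",s["ee_pos"][2])
T=imaging.snapshot("top")[:,:,::-1].copy();S=imaging.snapshot("scene")[:,:,::-1].copy()
n=sys.argv[1];cv2.imwrite(f"pics/top{n}.png",T);cv2.imwrite(f"pics/scene{n}.png",S)
# lift measure: scene blue side ends/top cup row; blobs
for c in blobs(S,(105,120,40),(125,255,255),40):
    x,y,w,h=cv2.boundingRect(c)
    if 230<x<400 and 190<y<330: print("S",cv2.contourArea(c),(x,y,w,h),c[:,0].mean(0))
E
python3 sl.py 4
```

```text
t: 16.47
ee_pos: [0.4769, 0.042, 0.0624]
tool_rot: [0.003, 0.998, -0.07, -0.001]
ft_force: [-0.7, 0.1, 8.0]
opening: 0.0217
s 0.03236452299953134 lat 0.0008073067927689935 F [-0.6917  0.0803  8.0091] z 0.06244397393999083
S 1440.5 (303, 240, 31, 56) [317.766 267.305]
S 132.5 (359, 251, 12, 74) [364.5436 287.745 ]
S 123.0 (266, 251, 10, 74) [270.2838 287.5   ]
```

```bash
python3 -m crank '0.3 -0.04 0 0 0 0 1;0.3 -0.04 0 0 0 0 1;0 0 0 0 0 0 1'; python3 -m crank '0.3 -0.04 0 0 0 0 1;0.3 -0.04 0 0 0 0 1;0 0 0 0 0 0 1;0 0 0 0 0 0 1'
cat >> sl.py <<'E'
def shift(a,b,r):
    x0,y0,x1,y1=r; f=lambda i:cv2.cvtColor(i[y0:y1,x0:x1],cv2.COLOR_BGR2GRAY).astype(np.float32)
    A,B=f(a),f(b); W=np.eye(2,3,dtype=np.float32)
    e,W=cv2.findTransformECC(A,B,W,cv2.MOTION_TRANSLATION,(3,200,1e-6)); return W[:,2],round(e,3)
S0=load("pics/scene4.png");ps=P("scene")
for nm,r,X in (("lipL",(258,242,284,266),L+v*.09),("lipR",(350,242,376,266),L-v*.09),("cup",(296,232,340,262),L+u*.1)):
    z=.12 if nm=="cup" else .026; k=(proj(ps,np.r_[X,z+.005])-proj(ps,np.r_[X,z]))[0]/5; w,e=shift(S0,S,r); print(nm,w,e,"lift mm",w[1]/k[1],"(x2 for cup)")
E
python3 sl.py 5
```

```text
t: 16.82
ee_pos: [0.4814, 0.0413, 0.0624]
tool_rot: [0.003, 0.998, -0.07, -0.002]
ft_force: [-7.2, 0.4, 16.4]
opening: 0.0217
t: 17.15
ee_pos: [0.4856, 0.0406, 0.0624]
tool_rot: [0.003, 0.998, -0.07, -0.004]
ft_force: [-12.8, 1.5, 22.6]
opening: 0.0218
s 0.041184233195355816 lat 0.0006489338156296619 F [-12.78     1.4505  22.6229] z 0.062355705299947314
S 1440.5 (303, 240, 31, 56) [317.766 267.305]
S 132.5 (359, 251, 12, 74) [364.5436 287.745 ]
S 123.5 (266, 251, 10, 74) [270.2685 287.745 ]
lipL [ 0.0024 -0.0184] 0.999 lift mm 0.05181211819670421 (x2 for cup)
lipR [0.0086 0.0557] 0.995 lift mm -0.15661317048453002 (x2 for cup)
cup [0.018  0.9087] 0.974 lift mm -2.1735604990987354 (x2 for cup)
```

```bash
python3 -m crank '0 0 0.1 0 0 0 1;0 0 0 0 0 0 1;0 0 0 0 0 0 1'; python3 -m crank '0.15 -0.02 0.05 0 0 0 1;0 0 0 0 0 0 1;0 0 0 0 0 0 1'; python3 st.py
```

```text
t: 17.5
ee_pos: [0.486, 0.0406, 0.0625]
tool_rot: [0.003, 0.998, -0.07, -0.003]
ft_force: [-7.3, 1.6, 4.9]
opening: 0.0217
t: 17.75
ee_pos: [0.4874, 0.0403, 0.0626]
tool_rot: [0.003, 0.998, -0.07, -0.003]
ft_force: [-7.2, 0.6, -0.6]
opening: 0.0218
tcp [0.4874 0.0403 0.0626] G [0.4874 0.0402 0.0566] z [-0.0071 -0.0064 -1.    ] y [-0.1397 -0.9902  0.0074] q [ 0.08  0.4   2.05 -0.01  0.69  1.8 ] F [-7.2058  0.6467 -0.5716] op 0.02180640296663842 t 17.75
```

```bash
python3 -m crank '0.3 -0.04 0 0 0 0 1;0 0 0 0 0 0 1;0 0 0 0 0 0 1'; python3 -m crank '0.3 -0.04 0 0 0 0 1;0 0 0 0 0 0 1;0 0 0 0 0 0 1'; sed -i 's/(296,232,340,262)/(304,262,332,300)/' sl.py; python3 sl.py 6
```

```text
t: 18.0
ee_pos: [0.4904, 0.0398, 0.0626]
tool_rot: [0.004, 0.998, -0.07, -0.003]
ft_force: [-6.3, 0.8, -0.5]
opening: 0.0221
t: 18.25
ee_pos: [0.4934, 0.0394, 0.0626]
tool_rot: [0.004, 0.998, -0.07, -0.003]
ft_force: [-5.4, 0.9, 0.1]
opening: 0.0222
s 0.04900908766039092 lat 0.0004865861942833505 F [-5.3838  0.872   0.145 ] z 0.06259276360392643
S 1578.5 (303, 240, 68, 85) [342.5191 273.8856]
S 124.5 (266, 250, 10, 75) [270.2583 287.245 ]
lipL [-0.0649 -0.5084] 0.993 lift mm 1.433154407054019 (x2 for cup)
lipR [ 0.099  -0.5712] 0.991 lift mm 1.6055940046092925 (x2 for cup)
cup [ 0.0515 -0.3013] 0.998 lift mm 0.7207484139649566 (x2 for cup)
```

```bash
python3 -m crank '0.3 -0.04 0 0 0 0 1;0.3 -0.04 0 0 0 0 1;0.3 -0.04 0 0 0 0 1;0 0 0 0 0 0 1;0 0 0 0 0 0 1'; python3 sl.py 7
```

```text
t: 18.77
ee_pos: [0.5028, 0.0382, 0.0626]
tool_rot: [0.003, 0.998, -0.07, -0.003]
ft_force: [-6.0, 1.2, -0.9]
opening: 0.0221
s 0.058567633302407454 lat 0.0006268119326383725 F [-5.9846  1.1789 -0.9369] z 0.06258977289276205
S 1449.5 (290, 239, 59, 57) [318.4508 262.2591]
S 138.5 (359, 249, 12, 76) [364.6209 286.7451]
S 123.0 (266, 249, 10, 76) [270.25 286.5 ]
lipL [-0.0704 -1.2488] 0.935 lift mm 3.520396364394708 (x2 for cup)
lipR [ 0.2105 -1.4922] 0.95 lift mm 4.19409359358176 (x2 for cup)
cup [ 0.051  -0.5717] 0.999 lift mm 1.3675815543352443 (x2 for cup)
```

```bash
python3 -m crank '0.3 -0.04 -0.02 0 0 0 1;0.05 0 -0.02 0 0 0 1;0 0 0 0 0 0 1;0 0 0 0 0 0 1'; python3 sl.py 8; python3 - <<'E'
from h import *
S=load("pics/scene8.png");T=load("pics/top8.png")
w=imaging.snapshot("wrist")[:,:,::-1];w=cv2.resize(w,(400,300))
a=cv2.resize(S[195:345,230:400],(400,353));b=cv2.resize(T[150:300,240:410],(400,353))
c=np.zeros((600,800,3),np.uint8);c[:300,:400]=a[:300];c[:300,400:]=b[53:];c[300:,:400]=w;c[300:,400:]=cv2.resize(T,(400,300));cv2.imwrite("pics/c5.png",c)
E
```

```text
t: 19.2
ee_pos: [0.5061, 0.0378, 0.0625]
tool_rot: [0.003, 0.998, -0.07, -0.003]
ft_force: [-8.9, 0.4, 3.7]
opening: 0.0219
s 0.06184272488348331 lat 0.0006741444062096161 F [-8.8567  0.375   3.6611] z 0.062467582290641845
S 1448.5 (303, 239, 32, 57) [317.7943 266.3759]
S 137.0 (359, 249, 12, 76) [364.6234 286.5   ]
S 124.0 (266, 249, 10, 76) [270.2303 286.5   ]
lipL [-0.0153 -1.4205] 0.844 lift mm 4.00420370512139 (x2 for cup)
lipR [ 0.2268 -1.6131] 0.958 lift mm 4.534145791054202 (x2 for cup)
cup [ 0.0799 -0.7131] 0.999 lift mm 1.7057161570556985 (x2 for cup)
```

View pics/c5.png

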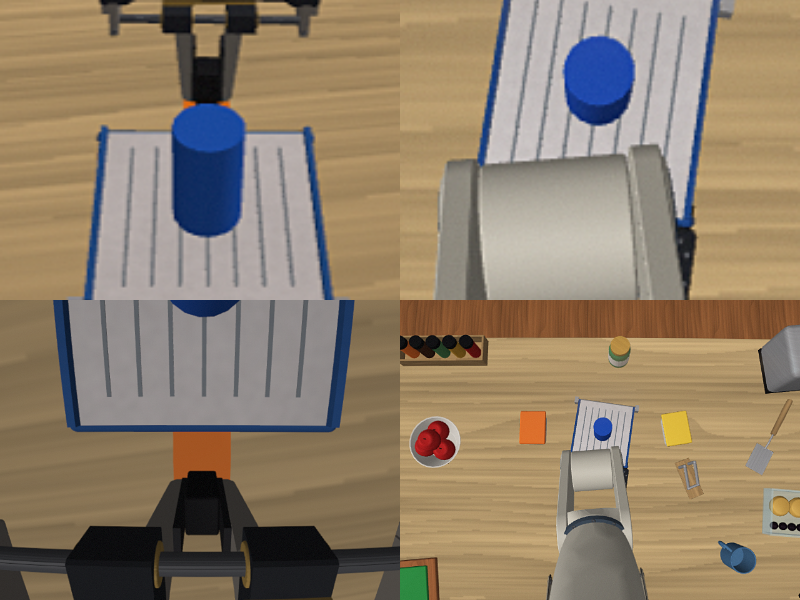

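```bash
python3 -m crank '0.12 -0.02 0 0 0 0 1;0 0 0 0 0 0 1;0 0 0 0 0 0 1;0 0 0 0 0 0 1;0 0 0 0 0 0 1;0 0 0 0 0 0 1;0 0 0 0 0 0 1;0 0 0 0 0 0 1'; python3 sl.py 9; python3 - <<'E'
from bench import manip
print(manip.close_job())
E
```

```text
t: 20.02
ee_pos: [0.5073, 0.0376, 0.0625]
tool_rot: [0.003, 0.998, -0.07, -0.003]
ft_force: [-8.1, 0.2, 3.2]
opening: 0.0215
s 0.06302075579708936 lat 0.0006895978012753717 F [-8.0743  0.1923  3.1982] z 0.062456199809760186
S 1447.5 (303, 239, 31, 57) [317.7872 266.3759]
S 137.0 (359, 249, 12, 76) [364.6234 286.5   ]
S 124.0 (266, 249, 10, 76) [270.2303 286.5   ]
lipL [-0.069  -1.6741] 0.973 lift mm 4.719189578624498 (x2 for cup)
lipR [ 0.2507 -1.6651] 0.957 lift mm 4.680232400045022 (x2 for cup)
cup [ 0.061  -0.7273] 0.999 lift mm 1.7396207952389975 (x2 for cup)
the job is handed in; nothing more can be done
None
```

The job is done and handed in at 20 s. The tumbler stands mouth down over the green peg, and the tray's lip rests on the wedge, raised by about half a centimetre. The gripper still holds the wedge by its black grip.

**Last checks:**
- **Lift:** the lip corners in the scene camera read 4.7 mm on both sides. The wedge's travel under the lip suggests about 5.4 mm. The shift of the tumbler, doubled, gave only about 3.5 mm; I put most of that gap down to the tray's tilt, which I did not correct for.
- **Wedge:** it sits within about 1 mm of the lip's middle and is pressed on the counter with about 3 N. The steady push against it is about 8 N.
- **Tumbler and tubs:** the tumbler looked upright on its rim in the last picture viewed, and the gripper was clear of it and of the tray. The tubs looked unmoved there, though I did not measure them again.

**One thing off plan:** when the wedge first met the lip, the arm pressed it down with about 23 N and it jammed. I raised the arm by 1.5 mm, and it then slid in smoothly.

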